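Put the disc bin home and latch the grinder-consumables cabinet

TASK

One of the two bins in the small steel cabinet has been left sticking out. Slide it fully home like its neighbour, then swing the cabinet door shut and press it until the spring latch snaps in and holds the door by itself. Do not slam the door or lean on it with more than 22 N, and leave the other things on the bench and the carton on the cabinet where they are.

Things in the scene. Friction and masses are not known exactly. Their poses are not given: they have to be found in the camera images.
- cabinet: Fixed grey sheet-steel bench cabinet, 200 deep (its x), 260 wide (y), 210 mm high. Origin: centre of its underside, on the bench. Its open front is the plane x = -100 mm and looks along its own -x. Floor 20 mm, underside of roof 204 mm above the bench. A steel strip at y = 0, 30 mm high, parts the floor into two lanes, centred at y = -64 and +64 mm, open at the front.
- bin_1: Red plastic stacking bin, 165 long (x), 114 wide, 75 mm high, about 0.7 kg; front wall 45 mm high. Origin: centre of underside; front looks along its -x; axes as the cabinet's. It stands on the cabinet floor in one lane, 4 mm play a side. Fully home (rear against the cabinet back) its origin is at x = +12.5 mm in the cabinet frame, its front 30 mm inside the mouth; one of the two is 55 to 90 mm farther out.
- bin_2: The other bin, identical to bin_1. Which of the two sticks out, and in which lane, varies.
- door (a joint): Door angle (rad) about its vertical hinge: about 0 shut, growing as the free edge swings out; at 1.57 the leaf is square to the cabinet front. Starts wide open, stays where left. Latched it reads somewhere between -0.03 and +0.03, as the strike is bolted through slots and its exact place is unknown. Let go before the tongue has snapped in, the seal springs it back open to 0.036 or more.
- door_hinge (a point): Point on the door's vertical hinge line, 106 mm above the bench; in the cabinet frame x = -113, y = -130 mm. The leaf is a steel pan 256 wide, 204 high, 14 mm thick, 0.9 kg; its free edge is 258 mm from this line, its top edge 208 mm above the bench. Site axes turn with the leaf, as door_push's.
- door_push (a point): Where to push: a point on the leaf's outer face, 225 mm from the hinge line (33 mm in from the free edge), 36 mm below its top edge, 172 mm above the bench. It moves with the door; its x points square through the leaf to the inner side (the closing direction), y from hinge to free edge, z up. Below it, 50 to 130 mm above the bench, a pull plate stands 6 mm proud.
- latch (a point): Latch case on the leaf's inner face near the free edge, 150 mm above the bench (axes as door_push). Its sloped spring tongue meets the strike lip in the mouth some 15 mm before it latches. The push needed at door_push climbs to about 10 N, dips as the nose tops the lip, then rises steeply on a rubber seal; at about 12 to 16 N the tongue snaps out behind the lip and the leaf stops solid.
- carton: Loose cardboard carton, 60 x 110 x 45 mm, lying towards the rear of the cabinet roof. Not to be moved. Origin: centre of its underside.
- spray_can: Loose spray can, 65 mm across, 190 mm high, standing behind the cabinet. Not to be moved. Origin: centre of its underside.
- spanner: Loose steel spanner, 190 mm long, lying on the bench. Not to be moved.
- hammer: Loose hammer lying on the bench. Not to be moved.
- screwdriver: Loose screwdriver lying on the bench. Not to be moved.
- spare_wheel: Loose spare grinding wheel, 150 mm across, 20 mm thick, lying flat on the bench. Not to be moved.
- mug: Loose white mug, 80 mm across, 95 mm high, on the bench. Not to be moved.
There are look-alikes about, which are no part of the job. What is shaped like the bin_1 but orange, purple or turquoise is not meant.

How it is judged (in metres and radians):
On the way, in this order (a step that is already met when the one before it is completed fails the run):
1. both bins stand fully home in the cabinet (x of each of bin_1, bin_2 in the frame of cabinet above 0.0005 m), for 0.2 s.
2. the door is pressed shut (value of joint door below 0.033 rad), for 0.3 s.
At the end, for the whole second after the job is handed in: Both bins stand on the cabinet floor within 12 mm of fully home, and the door, let go, stays at rest at less than 0.033 rad, which only the latched tongue can hold (all of step 1 and z of each of bin_1, bin_2 in the frame of cabinet below 0.03 m and value of joint door below 0.033 rad and velocity of joint door between -0.05 and 0.05 rad/s); the robot touches nothing.
It fails at once if the door is pushed with more than 22 N (contact force between any of the fingers, the arm and door above 22 N).
It fails at once if the door is slammed (closing faster than 2 rad/s) (velocity of joint door below -2 rad/s).
It fails at once if the carton on the cabinet or another bystander is moved more than 30 mm (distance of any of carton, spray_can, spanner, hammer, screwdriver, spare_wheel, mug from where it was at the start of the episode above 0.03 m).
It also fails if it takes over 64 s, if anything falls off the work surface, if the arm or the gripper's body presses on something with over 40 N, if the wrist force passes 120 N, or if a joint passes its speed limit or range.

ROBOT

A 7-joint arm with a two-finger parallel gripper is mounted at the origin on the work surface. World frame = base frame: x ahead of the robot, y to its left, z up, the work surface at z = 0. Lengths are in mm, angles in rad, forces in N, time in s.
With the tool pointing down it reaches from about 400 to 875 mm from the base axis. Payload 6.5 kg.
Tool frame: the origin (TCP) lies on the centre line of the jaws, within the pads' length; the fingertips stand manip.nose_length ahead of it and the grasp point (between the pads) lies 6 mm ahead of it (manip.nose_length is the distance from the TCP to the fingertips, in mm); z points along the fingers, y is the direction in which the jaws open and shut (so a half turn about z gives the same grasp; the last joint's range is limited). The gripper opens to 85 mm and grips with 20 to 120 N. Pads are 22 mm wide; open, the fingers measure 114 mm over their backs; the gripper's body (76 mm by 85 mm) begins 54 mm behind the grasp point. The pads swing forward as they close: fully open they stand 13 mm farther back than shut.
Start: joints at [-1.264, 0.536, -0.004, 1.538, 0.003, 1.067, -0.071], TCP at [236.74, 605.346, 256.29] pointing down, gripper open.
Joint ranges: [-2.7, 2.7], [-0.37, 2.16], [-1.27, 1.26], [0.24, 2.4], [-1.31, 4.45], [0.19, 1.91], [-2.76, 2.76]. Speed limits (rad/s): [2.39, 2.39, 3.14, 3.14, 3.14, 3.14, 3.14].

INTERFACE

Orientations are given as [roll, pitch, yaw] about the fixed x, y, z axes, in that order (R = Rz(yaw) Ry(pitch) Rx(roll)).
In Python, from cell import manip gives the robot as it stands. The module is installed in compiled form; this text tells all that it offers.
- The arm moves only by the tool send_rows, never from a script. Its argument "rows" is a list of rows, each a list of 3 entries, a list of its own where there are three numbers: the shift along the tool's x, y, z in cm, then the turn, a rotation vector about the tool's x, y, z in rad, then the closure, from 0 (fully open) to 1 (shut). A call has 1 to 8 rows; each row is the pose to reach, as a shift and turn from the pose commanded when the call began, along the tool's axes at that moment; what a row does not reach only later rows make up. A row lasts 1/12 s, in which the tool goes at most 41.7 mm and 7.16 degrees, less where a joint would pass 70% of its speed; a pose out of reach is approached as far as the arm can. A call with a gripper value outside its range is refused whole. The fingers move at their own pace and stop on an object; the grip force is fixed at half the most. Time passes only in rows, so rows that repeat a pose let the fingers close. It gives the time, the measured TCP pose, the force and the opening at its end, in the units of the state.
- manip.get_state(): the state, without advancing time (a new reading comes with each control period).
- manip.get_image(name): name is "scene" or "top"; returns a dict with "frame" (480x640x3 uint8, red, green, blue), "vfov" (degrees; the focal length in pixels is half the picture's height over the tangent of half this angle, whatever the lens; pixels are square), "cx", "cy" (the principal point, pixels), "k1" (the pictures are not rectified: a ray, as slopes to the right and down, at radius r is drawn at 1 + k1 r^2 times it, then the intrinsics apply), "R" (3x3) and "t" (3): a world point X has camera coordinates R X + t. Camera axes: x right, y down, z forward; pixel columns grow to the right and rows downward; lengths in mm; the calibration is good to about 2 mm. A picture is of the moment at which its call begins. There is no depth.
- manip.job_done(): hands the job in, once; it reports no verdict.
The state is a dict: "clock": time; "joint_pos": joint angles; "qvel": joint speeds; "joint_efforts": joint torques, N m; "tool_pos": TCP position; "orientation": TCP orientation; "wrist_force": force on the tool from outside, world axes, zero at the start; "ft_torque": the same for the moment, N m; "finger_gap": opening from 0.0 (shut) to 1.0 (fully open).
Only numpy, scipy, OpenCV 4.12 (cv2) and the standard library are available. Lean on these libraries where they do the work, as an engineer would, in place of code of your own. Each camera call takes 0.05 s, during which the arm holds its last target.

## Working session

There is one attempt and no reset: what is moved stays moved. The work goes in short steps, Python scripts to look and compute and a tool call to move; the robot and the scene stay as the last step left them, time stands still between calls to the robot, and variables do not carry over. Pictures are saved under pics/ and viewed, and the job is handed in when it is done.

Besides the shell and the picture viewer there is one more tool, called after "Emit:" as name([rows], argument=value, ...), one row to a line, values as JSON. send_rows: Moves the arm, as the interface text tells. Its arguments: {"type":"object","properties":{"rows":{"type":"array"}},"required":["rows"]}

```bash
mkdir -p pics; cat > h.py <<'E'
from cell import manip
import numpy as np, cv2
def snap(name,fn):
    d=manip.get_image(name); cv2.imwrite('pics/'+fn,cv2.cvtColor(d['frame'],cv2.COLOR_RGB2BGR))
    import pickle; pickle.dump({k:d[k] for k in d},open('pics/'+fn+'.pkl','wb')); return d
def load(fn):
    import pickle; return pickle.load(open('pics/'+fn+'.pkl','rb'))
def K(d):
    f=240/np.tan(np.radians(d['vfov'])/2); return f
def ray(d,uv):
    f=K(d); p=np.array([(uv[0]-d['cx'])/f,(uv[1]-d['cy'])/f]); q=p.copy()
    for _ in range(30): q=p/(1+d['k1']*(q@q))
    R=np.array(d['R']);t=np.array(d['t'])
    return -R.T@t, R.T@np.array([q[0],q[1],1])
def onz(d,uv,z):
    o,v=ray(d,uv); return o+v*(z-o[2])/v[2]
def proj(d,X):
    c=np.array(d['R'])@np.array(X)+np.array(d['t']); q=c[:2]/c[2]; q=q*(1+d['k1']*(q@q)); f=K(d)
    return q*f+np.array([d['cx'],d['cy']])
E
python3 - <<'E'
from h import *
for n in('scene','top'):
    d=snap(n,n+'1.png'); print(n,d['vfov'],d['cx'],d['cy'],d['k1'],-np.array(d['R']).T@d['t'],np.array(d['R'])[2])
print(manip.get_state(),manip.nose_length)
E
```

```text
scene 52.95831214248726 318.4454409398754 236.0647993604061 0.010204186273512564 [ 627.93640316  521.95706885 1212.42609894] [-0.08481094 -0.44859028 -0.88970437]
top 51.763867659552865 321.8191257149605 231.54837158787933 -0.0031895783073661228 [ 321.71839044  -39.69174429 1363.95949496] [ 0.16769632  0.01122356 -0.98577481]
{'clock': 0.1, 'joint_pos': array([-1.26417975,  0.53707581, -0.00442367,  1.53875051,  0.00256646,
        1.06731542, -0.07122188]), 'qvel': array([ 0.00010758, -0.00190593, -0.00140339, -0.00353513,  0.00028473,
       -0.00174   ,  0.00168564]), 'joint_efforts': array([ 1.28317333e-03, -5.84565675e+01,  1.05098225e+00, -2.59773552e+01,
        1.25121200e-02,  4.56248512e-03, -1.34307435e-06]), 'tool_pos': array([236.57564432, 604.85796775, 255.51954633]), 'orientation': array([-3.14005197e+00,  9.26799099e-05,  2.76879687e+00]), 'wrist_force': array([-0.56368133,  0.33324297, -0.11741331]), 'ft_torque': array([-0.01965357, -0.01530399,  0.00579367]), 'finger_gap': 0.9983657692006438} 25.0
```

View pics/scene1.png

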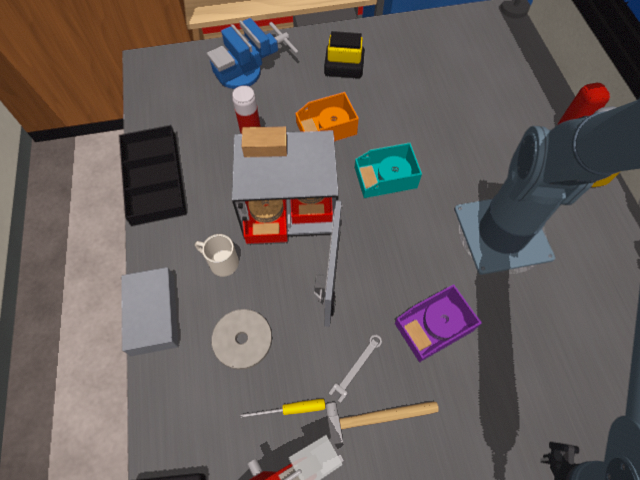

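View pics/top1.png

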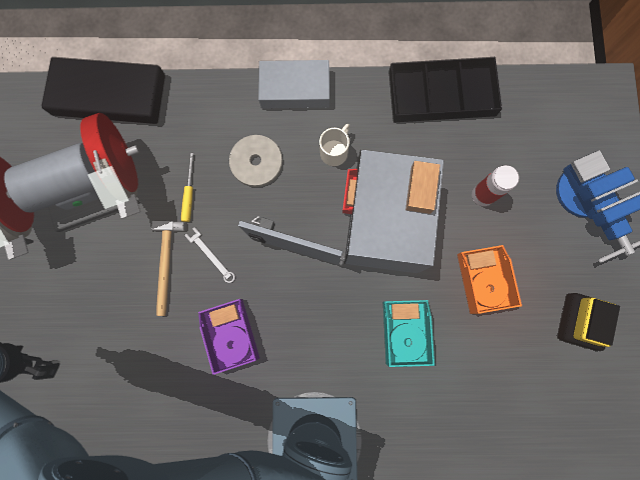

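```bash
python3 - <<'E'
import cv2
for n,(x0,y0,x1,y1) in {'top1':(220,110,460,290),'scene1':(180,80,360,340)}.items():
    im=cv2.imread(f'pics/{n}.png')[y0:y1,x0:x1]
    s=min(800/im.shape[1],600/im.shape[0]); cv2.imwrite(f'pics/{n}c.png',cv2.resize(im,None,fx=s,fy=s,interpolation=cv2.INTER_CUBIC)); print(s)
E
```

```text
3.3333333333333335
2.3076923076923075
```

View pics/top1c.png

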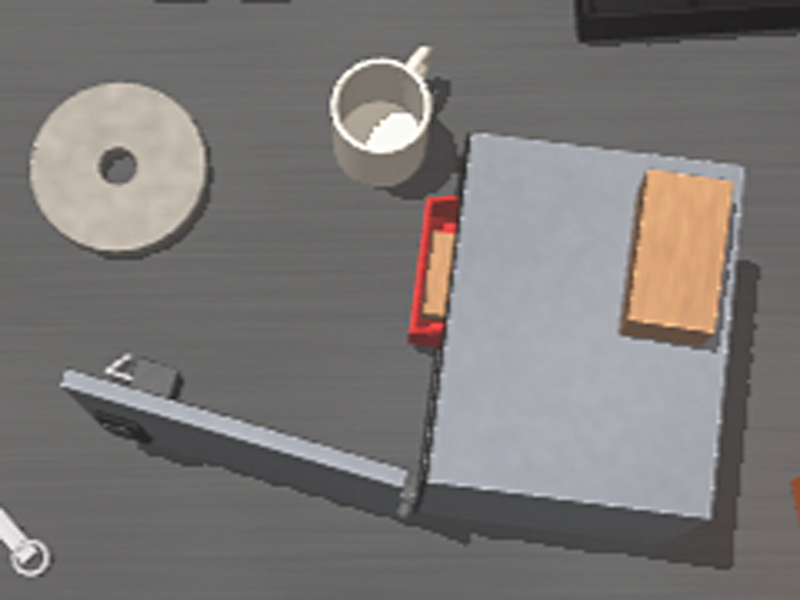

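View pics/scene1c.png

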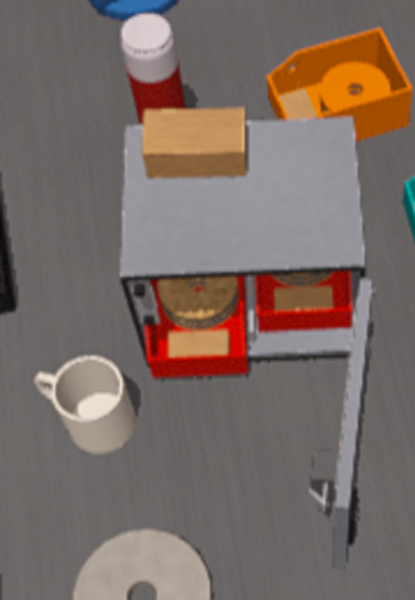

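```bash
python3 - <<'E'
from h import *
d=load('top1.png')
c=np.array([(470,133),(745,165),(712,518),(428,484)])/3.3333+[220,110]
P=np.array([onz(d,p,210) for p in c]);print(P.round(1))
print([np.linalg.norm(P[i]-P[(i+1)%4]).round(1) for i in range(4)])
# corners cab frame: (front,+y),( back,+y),(back,-y),(front,-y)
L=np.array([(-100,130),(100,130),(100,-130),(-100,-130)],float)
m=P[:,:2].mean(0);A=(P[:,:2]-m)
th=np.arctan2((L[:,0]*A[:,1]-L[:,1]*A[:,0]).sum(),(L*A).sum());print('cab',m,th)
R=np.array([[np.cos(th),-np.sin(th)],[np.sin(th),np.cos(th)]])
print((A@R).round(1))
h=R@[-113,-130]+m;print('hinge',h)
# door top edge outer/inner line, free edge, z=208
for p in [(62,373),(66,386),(407,480),(405,487)]:
    print('door',onz(d,np.array(p)/3.3333+[220,110],208).round(1), R.T@(onz(d,np.array(p)/3.3333+[220,110],208)[:2]-m))
# bin front top edge ~45 height+20
for p in [(410,343),(427,198)]:
    q=onz(d,np.array(p)/3.3333+[220,110],65);print('bin',q.round(1),R.T@(q[:2]-m))
e=load('scene1.png')
# scene check
for l in L: print(proj(e,[*(R@l+m),210]), ((proj(e,[*(R@l+m),210])-[180,80])*2.3077).round())
for n,p in {'mug':(335,160),'wheelc':(255.5,160)}.items(): print(n,onz(d,p,0 if n=='mug' else 20), R.T@(onz(d,p,0)[:2]-m))
# red bin in scene: front bottom corners crop (152,377),(247,373)
for p in [(152,377),(247,373)]:
    q=onz(e,np.array(p)/2.3077+[180,80],20);print('binS bottom',q.round(1),R.T@(q[:2]-m))
for p in [(258,328),(350,326)]:
    q=onz(e,np.array(p)/2.3077+[180,80],20);print('bin2 bottom',q.round(1),R.T@(q[:2]-m))
E
```

```text
[[ 718.5 -123.6  210. ]
 [ 691.7 -322.5  210. ]
 [ 435.1 -286.7  210. ]
 [ 461.1  -88.4  210. ]]
[np.float64(200.7), np.float64(259.0), np.float64(199.9), np.float64(259.8)]
cab [ 576.57962145 -205.28413937] -1.706084162984824
[[-100.1  129.6]
 [ 100.6  129.8]
 [  99.7 -129.2]
 [-100.2 -130.2]]
hinge [463.00842398 -75.78285325]
door [543.8 171.7 208. ] [-369.08746473  -83.29933523]
door [534.3 168.6 208. ] [-364.78611524  -92.28464822]
door [464.3 -73.8 208. ] [-115.17715425 -128.9866139 ]
door [459.4 -72.3 208. ] [-115.98127419 -134.09365083]
bin [592.8 -82.1  65. ] [-124.24537959   -0.57700985]
bin [713.4 -97.9  65. ] [-124.89261501  121.08400387]
[232.22047912 199.00970216] [121. 275.]
[233.97324991 133.96291584] [125. 125.]
[332.83612435 129.22836313] [353. 114.]
[338.69022361 193.55647886] [366. 262.]
mug [761.39966713 -63.72940868   0.        ] [-165.18898171  164.03899351]
wheelc [757.81891712 161.61280226  20.        ] [-391.83281802  136.12425484]
binS bottom [715.2 -95.9  20. ] [-127.08479559  122.62577769]
binS bottom [602.8 -79.1  20. ] [-128.54075159    8.99609824]
bin2 bottom [ 579.6 -137.3   20. ] [-67.8090032   -6.19306296]
bin2 bottom [ 468.6 -118.1   20. ] [ -71.77506899 -118.765134  ]
```

```bash
cat >> h.py <<'E'
from scipy.spatial.transform import Rotation as Ro
M=np.array([576.58,-205.28]); TH=-1.706
RC=np.array([[np.cos(TH),-np.sin(TH),0],[np.sin(TH),np.cos(TH),0],[0,0,1]])
def cw(x,y,z): return RC@np.array([x,y,z],float)+[M[0],M[1],0]
def wc(p): return RC.T@(np.array(p)-[M[0],M[1],0])
def cur():
    s=manip.get_state(); return s,np.array(s['tool_pos']),Ro.from_euler('xyz',s['orientation']).as_matrix()
def delta(p,R):
    s,p0,R0=cur(); return (R0.T@(np.array(p)-p0)/10).round(2), Ro.from_matrix(R0.T@R).as_rotvec().round(3)
def show():
    s,p,R=cur(); print('t',round(s['clock'],2),'q',np.round(s['joint_pos'],2),'tcp',p.round(1),'tipcab',wc(p+25*R[:,2]).round(1),'zt_cab',(RC.T@R[:,2]).round(3),'yt_cab',(RC.T@R[:,1]).round(3),'F',np.round(s['wrist_force'],1),'gap',round(s['finger_gap'],2))
E
python3 - <<'E'
from h import *
show()
print(delta([450,300,400],cur()[2]))
# tilted orientation: zt = cab (sin th,0,-cos th), minimal: options tool x/y
th=np.radians(40)
z=RC@[np.sin(th),0,-np.cos(th)]
for yv in ([0,1,0],[0,-1,0]):
    y=RC@yv; x=np.cross(y,z); R=np.c_[x,y,z]
    tip=cw(-180,64,120); print(yv,tip-25*z,delta(tip-25*z,R), Ro.from_matrix(R).as_euler('xyz'))
E
```

```text
t 0.1 q [-1.26  0.54 -0.    1.54  0.    1.07 -0.07] tcp [236.6 604.9 255.5] tipcab [-756.9 -446.1  230.5] zt_cab [ 0.002 -0.    -1.   ] yt_cab [-0.972  0.235 -0.002] F [-0.6  0.3 -0.1] gap 1.0
(array([-30.98, -20.64, -14.41]), array([0., 0., 0.]))
[0, 1, 0] [666.42458032 -19.62635792 139.15111108] (array([-62.78, -42.49,  11.71]), array([ 0.463, -0.589,  1.276])) [-3.14159265  0.6981317   1.43559265]
[0, -1, 0] [666.42458032 -19.62635792 139.15111108] (array([-62.78, -42.49,  11.71]), array([ 0.627,  0.493, -1.726])) [-3.14159265 -0.6981317  -1.706     ]
```

Emit:
send_rows([
  [[-4, -2, -4], [0, 0, 0], 1],
  [[-8, -5, -8], [0, 0, 0], 1],
  [[-12, -8, -12], [0, 0, 0], 1],
  [[-16, -10, -14], [0, 0, 0], 1],
  [[-20, -13, -14], [0, 0, 0], 1],
  [[-24, -16, -14], [0, 0, 0], 1],
  [[-28, -18, -14], [0, 0, 0], 1],
  [[-31, -20, -14], [0, 0, 0], 1],
])

```text
clock: 0.77
tool_pos: [409.0, 365.4, 390.4]
orientation: [3.141, 0.0, 2.769]
wrist_force: [0.6, 0.9, -0.5]
finger_gap: 0.002
```

```bash
python3 - <<'E'
from h import *
show()
print(delta([620,100,380],cur()[2]))
E
```

```text
t 0.77 q [-0.9   0.24  0.1   1.64 -0.03  1.26  0.41] tcp [409.  365.4 390.4] tipcab [-542.9 -243.   365.4] zt_cab [-0.001  0.    -1.   ] yt_cab [-0.972  0.235  0.001] F [ 0.6  0.9 -0.5] gap 0.0
(array([-29.31, -17.04,   1.03]), array([0., 0., 0.]))
```

Emit:
send_rows([
  [[-4, -3, 0], [0.05, -0.06, 0.1], 1],
  [[-8, -6, 0], [0.1, -0.12, 0.2], 1],
  [[-12, -9, 0], [0.15, -0.18, 0.3], 1],
  [[-16, -12, 0], [0.2, -0.24, 0.4], 1],
  [[-20, -15, 0], [0.22, -0.3, 0.5], 1],
  [[-24, -18, 0], [0.25, -0.35, 0.6], 1],
  [[-28, -20, 0], [0.3, -0.4, 0.7], 1],
  [[-32, -23, 0], [0.33, -0.43, 0.8], 1],
])

```text
clock: 1.43
tool_pos: [588.4, 86.6, 389.2]
orientation: [-3.001, 0.512, 1.984]
wrist_force: [0.6, 1.3, -0.4]
finger_gap: -0.003
```

```bash
cat >> h.py <<'E'
def tilt(deg):
    th=np.radians(deg); z=RC@[np.sin(th),0,-np.cos(th)]; y=RC@[0,1,0]; return np.c_[np.cross(y,z),y,z]
def go(x,y,z,deg):
    R=tilt(deg); tip=cw(x,y,z); return delta(tip-25*R[:,2],R)
E
python3 - <<'E'
from h import *
show()
print(go(-200,64,260,40))
E
```

```text
t 1.43 q [-0.78  0.42  0.42  1.54  0.35  1.36 -0.1 ] tcp [588.4  86.6 389.2] tipcab [-278.6  -24.3  367.6] zt_cab [ 0.487  0.133 -0.863] yt_cab [-0.458  0.881 -0.123] F [ 0.6  1.3 -0.4] gap -0.0
(array([-4.33,  5.99, 14.36]), array([ 0.174, -0.148,  0.462]))
```

Emit:
send_rows([
  [[-1, 1, 2], [0.04, -0.03, 0.1], 1],
  [[-1.6, 2.5, 5], [0.08, -0.06, 0.2], 1],
  [[-2.4, 3.5, 8], [0.12, -0.1, 0.3], 1],
  [[-3.2, 5, 11], [0.15, -0.13, 0.4], 1],
  [[-4.3, 6, 14.4], [0.174, -0.148, 0.462], 1],
  [[-4.3, 6, 14.4], [0.174, -0.148, 0.462], 1],
])

```text
clock: 1.93
tool_pos: [667.8, -4.2, 271.9]
orientation: [-3.132, 0.704, 1.437]
wrist_force: [-2.4, -0.3, -0.6]
finger_gap: -0.0
```

```bash
python3 - <<'E'
from h import *
show()
print(go(-200,64,260,40));print(go(-180,64,120,40));print(go(-160,64,45,40))
snap('scene','s2.png')
E
```

```text
t 1.93 q [-0.65  0.78  0.54  1.38  0.29  1.33 -0.44] tcp [667.8  -4.2 271.9] tipcab [-195.3   63.   252.8] zt_cab [ 0.647 -0.009 -0.762] yt_cab [ 0.005  1.    -0.008] F [-2.4 -0.3 -0.6] gap -0.0
(array([-0.12,  0.07, -0.85]), array([-0.009,  0.006,  0.001]))
(array([ 7.41,  0.18, 11.12]), array([-0.009,  0.006,  0.001]))
(array([10.74,  0.25, 18.13]), array([-0.009,  0.006,  0.001]))
```

View pics/s2.png

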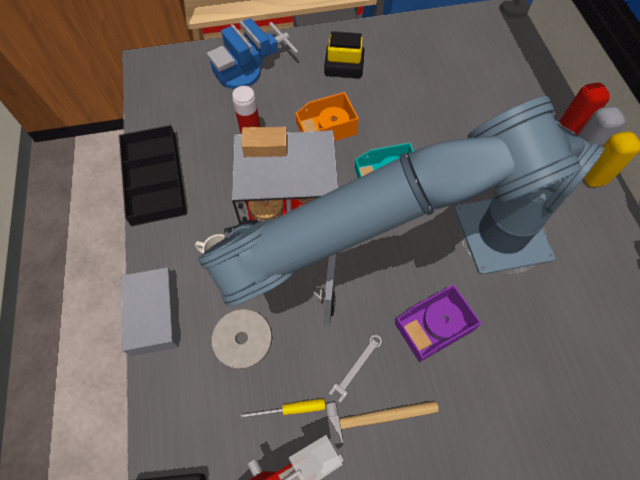

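```bash
cat > fk.py <<'E'
from h import *
import itertools
from scipy.optimize import least_squares
D=[([-1.26417975,0.53707581,-0.00442367,1.53875051,0.00256646,1.06731542,-0.07122188],[236.58,604.86,255.52],[-3.14005,0,2.7688]),
([-0.90,.24,.1,1.64,-.03,1.26,.41],[409,365.4,390.4],[3.141,0,2.769]),
([-.78,.42,.42,1.54,.35,1.36,-.1],[588.4,86.6,389.2],[-3.001,.512,1.984])]
s=manip.get_state(); D.append((s['joint_pos'],s['tool_pos'],s['orientation']))
def T(Rv,x=0,y=0,z=0):
    t=np.eye(4); t[:3,:3]=Rv; t[:3,3]=(x,y,z); return t
rz=lambda a:T(Ro.from_euler('z',a).as_matrix()); ry=lambda a:T(Ro.from_euler('y',a).as_matrix())
I=np.eye(3)
def fk(q,p,s):
    h,L1,L2,L3,a,c,b1,b7,dy=p
    A=T(I,0,0,h)@rz(s[0]*q[0]+b1)@ry(q[1]); A2=A@T(I,0,0,L1)@rz(s[1]*q[2])@T(I,a,dy,0)
    A3=A2@ry(q[3])@T(I,-a,0,L2)@rz(s[2]*q[4]); A4=A3@ry(q[5])@T(I,c,0,L3)@rz(s[3]*q[6]+b7)
    return A,A2,A3,A4
def fit():
    best=None
    for s in itertools.product((-1,1),repeat=4):
        for b7 in (0,1.57,3.14,-1.57):
            def res(p):
                r=[]
                for q,x,o in D:
                    A=fk(q,p,s)[3]; r+=list(A[:3,3]-x); r+=list(200*(A[:3,:3]-Ro.from_euler('xyz',o).as_matrix()).ravel())
                return np.array(r)
            f=least_squares(res,[330,350,400,250,0,0,0,b7,0],max_nfev=60)
            if best is None or f.cost<best[0]: best=(f.cost,f.x,s,res(f.x))
    return best
if __name__=='__main__':
    b=fit(); print(b[0],b[1].round(2),b[2]); print(np.abs(b[3]).reshape(4,12)[:,:3].round(1))
    for k in range(4):
        print([m[:3,3].round(0) for m in fk(D[k][0],b[1],b[2])])
E
python3 fk.py
```

```text
33.10848881869932 [ 3.4441e+02  5.2036e+02  4.6612e+02  3.0090e+02 -2.8290e+01 -1.5680e+01
 -1.0000e-02  1.5700e+00 -4.4960e+01] (-1, -1, -1, -1)
[[4.3 2.1 0.8]
 [1.  1.8 1.9]
 [3.1 1.7 1.1]
 [0.8 0.4 3.8]]
[array([  0.,   0., 344.]), array([117., 217., 806.]), array([236., 592., 556.]), array([241., 607., 255.])]
[array([  0.,   0., 344.]), array([ 90.,  46., 858.]), array([397., 354., 689.]), array([408., 367., 389.])]
[array([  0.,   0., 344.]), array([143.,  99., 838.]), array([551., 231., 651.]), array([585.,  88., 388.])]
[array([  0.,   0., 344.]), array([278., 181., 749.]), array([681., 186., 513.]), array([667.,  -3., 278.])]
```

Emit:
send_rows([
  [[2.5, 0.1, 3], [0, 0, 0], 1],
  [[5, 0.1, 7], [0, 0, 0], 1],
  [[7.4, 0.2, 11], [0, 0, 0], 1],
  [[8.6, 0.2, 14], [0, 0, 0], 1],
  [[10, 0.2, 17], [0, 0, 0], 1],
  [[10.7, 0.2, 18.5], [0, 0, 0], 1],
  [[10.7, 0.2, 18.5], [0, 0, 0], 1],
])

```text
clock: 2.57
tool_pos: [663.7, -35.9, 65.7]
orientation: [-3.134, 0.697, 1.442]
wrist_force: [-0.7, -0.6, 0.1]
finger_gap: -0.002
```

```bash
python3 - <<'E'
from h import *
show()
print(go(-130,64,40,40));print(go(-78,64,40,40))
snap('scene','s3.png')
E
```

```text
t 2.57 q [-0.59  1.03  0.49  1.48  0.26  1.01 -0.56] tcp [663.7 -35.9  65.7] tipcab [-163.6   63.4   46.5] zt_cab [ 0.642 -0.003 -0.767] yt_cab [-0.002  1.    -0.006] F [-0.7 -0.6  0.1] gap -0.0
(array([-2.15,  0.05,  2.65]), array([-0.003, -0.001,  0.005]))
(array([-6.14,  0.04,  5.99]), array([-0.003, -0.001,  0.005]))
```

View pics/s3.png

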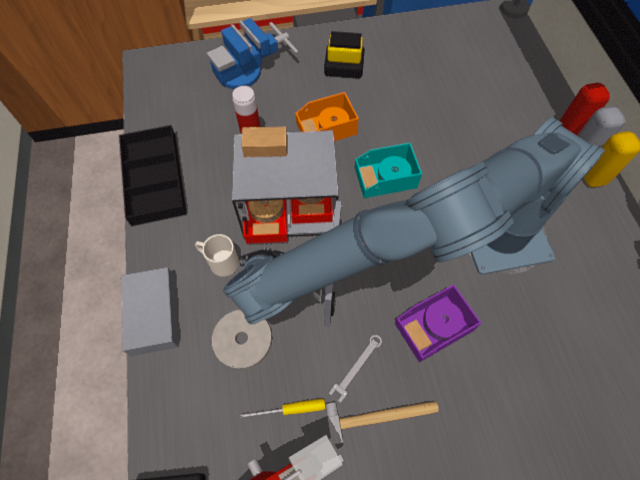

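Emit:
send_rows([
  [[-0.8, 0, 1.2], [0, 0, 0], 1],
  [[-1.5, 0, 2], [0, 0, 0], 1],
  [[-2.15, 0, 2.65], [0, 0, 0], 1],
  [[-2.9, 0, 3.25], [0, 0, 0], 1],
  [[-3.6, 0, 3.85], [0, 0, 0], 1],
  [[-4.2, 0, 4.35], [0, 0, 0], 1],
  [[-4.8, 0, 4.85], [0, 0, 0], 1],
  [[-5.2, 0, 5.2], [0, 0, 0], 1],
])

```text
clock: 3.28
tool_pos: [658.6, -107.2, 63.7]
orientation: [3.136, 0.692, 1.436]
wrist_force: [0.8, 7.2, 6.5]
finger_gap: -0.002
```

```bash
python3 - <<'E'
from h import *
show()
print(go(-78,64,40,40))
snap('scene','s4.png')
E
```

```text
t 3.28 q [-0.52  1.01  0.51  1.55  0.29  0.9  -0.52] tcp [ 658.6 -107.2   63.7] tipcab [-92.3  68.2  44.4] zt_cab [ 0.638  0.006 -0.77 ] yt_cab [-0.004  1.     0.004] F [0.8 7.2 6.5] gap -0.0
(array([-0.8 , -0.41,  1.25]), array([ 0.006, -0.006,  0.001]))
```

View pics/s4.png

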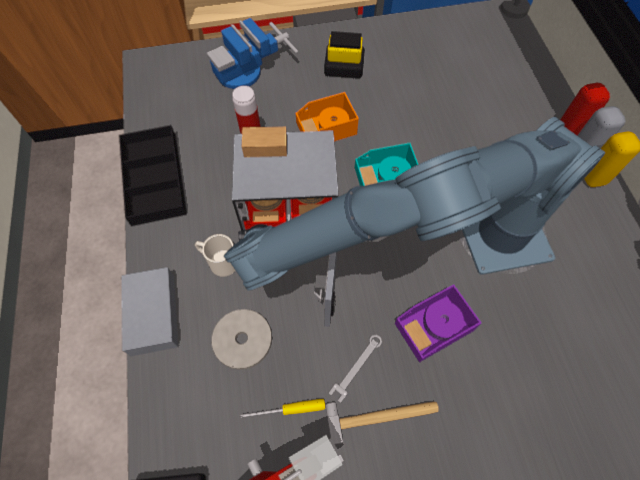

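Emit:
send_rows([
  [[-0.3, -0.2, 0.3], [0, 0, 0], 1],
  [[-0.6, -0.3, 0.7], [0, 0, 0], 1],
  [[-0.8, -0.4, 1], [0, 0, 0], 1],
  [[-0.9, -0.4, 1.1], [0, 0, 0], 1],
])

```text
clock: 3.67
tool_pos: [652.8, -120.0, 60.7]
orientation: [3.137, 0.692, 1.437]
wrist_force: [1.6, 9.4, 6.7]
finger_gap: -0.004
```

```bash
python3 - <<'E'
from h import *
show()
print(go(-78,64,40,40))
E
```

```text
t 3.67 q [-0.51  1.01  0.52  1.57  0.3   0.87 -0.52] tcp [ 652.8 -120.    60.7] tipcab [-78.8  64.2  41.5] zt_cab [ 0.638  0.006 -0.77 ] yt_cab [-0.005  1.     0.004] F [1.6 9.4 6.7] gap -0.0
(array([ 0.05, -0.  ,  0.17]), array([ 0.006, -0.006,  0.001]))
```

Emit:
send_rows([
  [[-0.2, 0, 0.17], [0, 0, 0], 1],
  [[-0.4, 0, 0.33], [0, 0, 0], 1],
  [[-0.4, 0, 0.33], [0, 0, 0], 1],
])

```text
clock: 3.92
tool_pos: [652.7, -122.7, 60.5]
orientation: [3.136, 0.689, 1.438]
wrist_force: [-0.5, 12.4, 8.5]
finger_gap: -0.001
```

```bash
python3 - <<'E'
from h import *
show()
E
```

```text
t 3.92 q [-0.5   1.    0.52  1.57  0.3   0.87 -0.51] tcp [ 652.7 -122.7   60.5] tipcab [-76.2  64.5  41.2] zt_cab [ 0.636  0.007 -0.772] yt_cab [-0.006  1.     0.004] F [-0.5 12.4  8.5] gap -0.0
```

Emit:
send_rows([
  [[-0.2, 0, 0.17], [0, 0, 0], 1],
  [[-0.4, 0, 0.33], [0, 0, 0], 1],
  [[-0.6, 0, 0.5], [0, 0, 0], 1],
  [[-0.6, 0, 0.5], [0, 0, 0], 1],
])

```text
clock: 4.25
tool_pos: [654.3, -123.9, 60.5]
orientation: [3.133, 0.682, 1.441]
wrist_force: [-1.2, 29.3, 19.4]
finger_gap: 0.002
```

```bash
python3 - <<'E'
from h import *
show()
snap('scene','s5.png')
im=cv2.imread('pics/s5.png')[170:260,220:360]; cv2.imwrite('pics/s5c.png',cv2.resize(im,None,fx=5.5,fy=5.5,interpolation=cv2.INTER_CUBIC))
E
```

```text
t 4.25 q [-0.5   1.    0.51  1.57  0.3   0.86 -0.51] tcp [ 654.3 -123.9   60.5] tipcab [-75.4  66.4  41.1] zt_cab [ 0.63   0.012 -0.776] yt_cab [-0.011  1.     0.007] F [-1.2 29.3 19.4] gap 0.0
```

View pics/s5c.png

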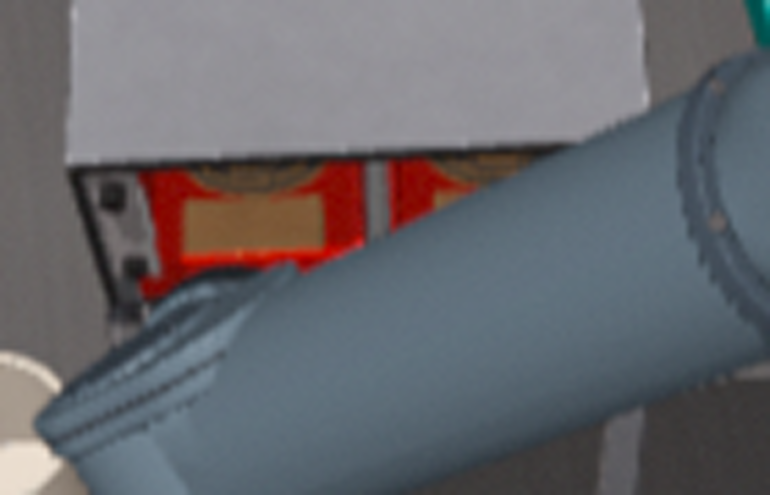

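Emit:
send_rows([
  [[1, -0.1, -0.85], [0, 0, 0], 1],
  [[3, -0.2, -2.5], [0, 0, 0], 1],
  [[5, -0.2, -5], [0, 0, 0], 1],
  [[6, -0.2, -9], [0, 0, 0], 1],
  [[5, -0.2, -13], [0, 0, 0], 1],
  [[3, -0.2, -17], [0, 0, 0], 1],
  [[1, -0.2, -20], [0, 0, 0], 1],
  [[-1, -0.2, -23], [0, 0, 0], 1],
])

```text
clock: 4.97
tool_pos: [665.6, 4.1, 245.5]
orientation: [3.14, 0.695, 1.437]
wrist_force: [1.1, -0.2, -0.4]
finger_gap: -0.002
```

```bash
python3 - <<'E'
from h import *
show()
d=snap('scene','s6.png')
im=cv2.imread('pics/s6.png')[80:340,180:360]; cv2.imwrite('pics/s6c.png',cv2.resize(im,None,fx=2.3,fy=2.3,interpolation=cv2.INTER_CUBIC))
# predicted bin front-bottom edges if home
for y in(7,121,-7,-121): print(y,((proj(d,cw(-70,y,20))-[180,80])*2.3).round(),((proj(d,cw(-70,y,65))-[180,80])*2.3).round())
E
```

```text
t 4.97 q [-0.66  0.8   0.53  1.41  0.28  1.28 -0.47] tcp [665.6   4.1 245.5] tipcab [-203.4   60.   226.3] zt_cab [ 0.64   0.002 -0.768] yt_cab [-0.002  1.     0.001] F [ 1.1 -0.2 -0.4] gap -0.0
7 [246. 329.] [244. 311.]
121 [153. 334.] [148. 316.]
-7 [258. 328.] [256. 310.]
-121 [351. 324.] [351. 305.]
```

View pics/s6c.png

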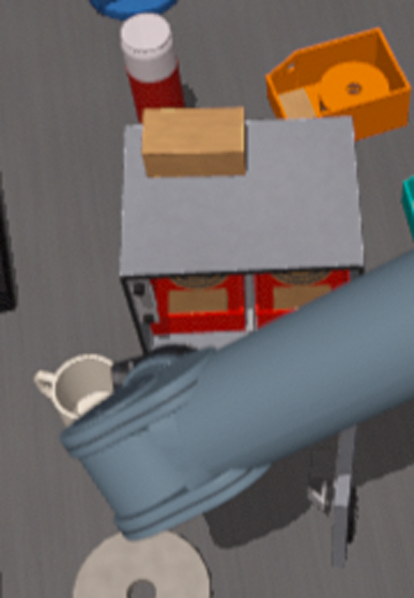

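```bash
cat >> h.py <<'E'
def dp(a,off,r=225):
    u=np.array([-np.sin(a),np.cos(a)]); n=np.array([-np.cos(a),-np.sin(a)])
    return np.array([-113,-130])+r*u+(7+off)*n
def god(a,off,tipz,r=225,R=None):
    x,y=dp(a,off,r); R=tilt(0) if R is None else R; tip=cw(x,y,tipz); return delta(tip-25*R[:,2],R)
E
python3 - <<'E'
from h import *
print(god(1.4,45,330)); print(god(1.4,45,157)); print(cw(*dp(1.4,45),0))
E
```

```text
(array([  2.91, -20.48, -15.94]), array([ 0.012,  0.692, -0.001]))
(array([ 13.95, -20.67,  -2.63]), array([ 0.012,  0.692, -0.001]))
[481.1940484  154.42445558   0.        ]
```

Emit:
send_rows([
  [[-1, -2, -4], [0, 0.09, 0], 1],
  [[-1, -4, -8], [0, 0.18, 0], 1],
  [[0, -7, -11], [0, 0.27, 0], 1],
  [[1, -10, -13.5], [0, 0.36, 0], 1],
  [[1.5, -13, -15.5], [0.01, 0.45, 0], 1],
  [[2, -16, -16], [0.01, 0.54, 0], 1],
  [[2.5, -18.5, -16], [0.012, 0.63, 0], 1],
  [[2.9, -20.5, -16], [0.012, 0.692, 0], 1],
])

```text
clock: 5.68
tool_pos: [477.2, 154.2, 347.6]
orientation: [-3.132, -0.002, 1.432]
wrist_force: [0.0, 0.1, -0.5]
finger_gap: 0.0
```

```bash
python3 - <<'E'
from h import *
show()
print(god(1.4,45,330)); print(god(1.4,45,157)); 
snap('top','t7.png')
E
```

```text
t 5.68 q [-0.73  0.19  0.39  1.83 -0.09  1.15 -0.45] tcp [477.2 154.2 347.6] tipcab [-342.8 -147.1  322.6] zt_cab [-0.002 -0.01  -1.   ] yt_cab [ 0.003  1.    -0.01 ] F [ 0.   0.1 -0.5] gap 0.0
(array([ 0.08,  0.38, -0.74]), array([-0.01 , -0.002, -0.004]))
(array([ 0.04,  0.55, 16.56]), array([-0.01 , -0.002, -0.004]))
```

View pics/t7.png

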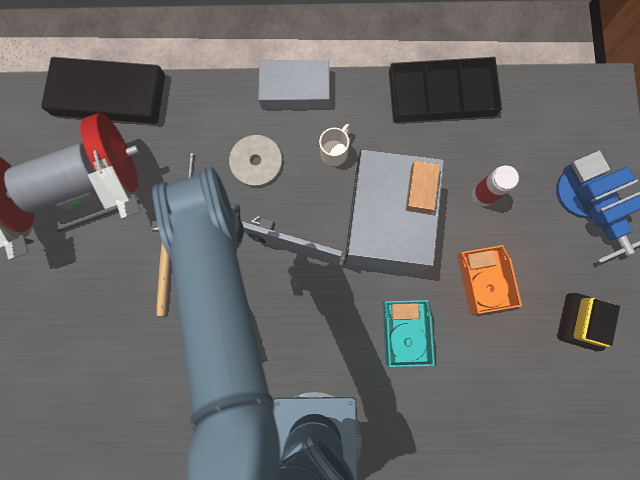

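Emit:
send_rows([
  [[0, 0, 4], [0, 0, 0], 1],
  [[0, 0, 8], [0, 0, 0], 1],
  [[0, 0, 12], [0, 0, 0], 1],
  [[0, 0, 15], [0, 0, 0], 1],
  [[0, 0.2, 16.5], [-0.01, 0, 0], 1],
  [[0, 0.2, 16.5], [-0.01, 0, 0], 1],
])

```text
clock: 6.23
tool_pos: [476.6, 152.6, 178.5]
orientation: [-3.135, 0.008, 1.433]
wrist_force: [-0.5, -0.1, -0.0]
finger_gap: 0.001
```

```bash
python3 - <<'E'
from h import *
show()
for a in (1.4,1.3,1.2,1.1,1.0,.9,.8): print(a,god(a,15,157))
E
```

```text
t 6.23 q [-0.68  0.41  0.34  2.   -0.19  0.77 -0.36] tcp [476.6 152.6 178.5] tipcab [-340.9 -147.4  153.5] zt_cab [ 0.008 -0.006 -1.   ] yt_cab [ 0.003  1.    -0.006] F [-0.5 -0.1 -0. ] gap 0.0
1.4 (array([-0.26,  3.38, -0.37]), array([-0.006,  0.008, -0.003]))
1.3 (array([-0.53,  5.62, -0.38]), array([-0.006,  0.008, -0.003]))
1.2 (array([-1.02,  7.83, -0.39]), array([-0.006,  0.008, -0.003]))
1.1 (array([-1.73,  9.97, -0.4 ]), array([-0.006,  0.008, -0.003]))
1.0 (array([-2.66, 12.04, -0.41]), array([-0.006,  0.008, -0.003]))
0.9 (array([-3.78, 14.  , -0.41]), array([-0.006,  0.008, -0.003]))
0.8 (array([-5.09, 15.84, -0.41]), array([-0.006,  0.008, -0.003]))
```

Emit:
send_rows([
  [[0, 1.2, -0.3], [-0.006, 0.008, 0], 1],
  [[0, 2.2, -0.3], [-0.006, 0.008, 0], 1],
  [[-0.2, 2.7, -0.3], [-0.006, 0.008, 0], 1],
  [[-0.2, 3.2, -0.3], [-0.006, 0.008, 0], 1],
  [[-0.3, 3.7, -0.3], [-0.006, 0.008, 0], 1],
  [[-0.35, 4.3, -0.3], [-0.006, 0.008, 0], 1],
  [[-0.45, 5, -0.3], [-0.006, 0.008, 0], 1],
  [[-0.53, 5.6, -0.3], [-0.006, 0.008, 0], 1],
])

```text
clock: 6.9
tool_pos: [534.3, 141.5, 184.5]
orientation: [3.137, -0.005, 1.434]
wrist_force: [-0.6, 0.7, 0.6]
finger_gap: 0.003
```

```bash
cat >> h.py <<'E'
def arc(al,off=15,tipz=157,r=225):
    for a in al: 
        s,v=god(a,off,tipz,r); print(a,s,v)
E
python3 - <<'E'
from h import *
show()
arc(np.arange(1.3,.7,-.06).round(2))
E
```

```text
t 6.9 q [-0.6   0.48  0.34  1.88 -0.22  0.81 -0.28] tcp [534.3 141.5 184.5] tipcab [-338.1  -88.5  159.5] zt_cab [-0.005  0.005 -1.   ] yt_cab [0.002 1.    0.005] F [-0.6  0.7  0.6] gap 0.0
1.3 [-0.23 -0.24  0.25] [ 0.005 -0.005 -0.002]
1.24 [-0.5   1.09  0.25] [ 0.005 -0.005 -0.002]
1.18 [-0.85  2.4   0.26] [ 0.005 -0.005 -0.002]
1.12 [-1.28  3.68  0.26] [ 0.005 -0.005 -0.002]
1.06 [-1.79  4.94  0.26] [ 0.005 -0.005 -0.002]
1.0 [-2.37  6.17  0.27] [ 0.005 -0.005 -0.002]
0.94 [-3.02  7.36  0.27] [ 0.005 -0.005 -0.002]
0.88 [-3.74  8.5   0.27] [ 0.005 -0.005 -0.002]
0.82 [-4.53  9.61  0.27] [ 0.005 -0.005 -0.002]
0.76 [-5.39 10.66  0.28] [ 0.005 -0.005 -0.002]
0.7 [-6.3  11.66  0.28] [ 0.005 -0.005 -0.002]
```

Emit:
send_rows([
  [[-0.35, 0.5, 0.2], [0, 0, 0], 1],
  [[-0.6, 1.3, 0.2], [0, 0, 0], 1],
  [[-0.85, 2.4, 0.2], [0, 0, 0], 1],
  [[-1.28, 3.7, 0.2], [0, 0, 0], 1],
  [[-1.8, 4.95, 0.2], [0, 0, 0], 1],
  [[-2.4, 6.2, 0.2], [0, 0, 0], 1],
  [[-3, 7.2, 0.2], [0, 0, 0], 1],
  [[-3.4, 7.9, 0.2], [0, 0, 0], 1],
])

```text
clock: 7.57
tool_pos: [608.6, 95.7, 182.5]
orientation: [3.136, -0.004, 1.433]
wrist_force: [0.7, 0.1, 0.3]
finger_gap: -0.003
```

```bash
python3 - <<'E'
from h import *
show()
snap('top','t8.png'); snap('scene','s8.png')
arc(np.arange(.94,.3,-.06).round(2))
a=cv2.imread('pics/t8.png')[100:300,200:460];b=cv2.imread('pics/s8.png')[80:340,180:440]
cv2.imwrite('pics/x8.png',np.hstack([cv2.resize(a,(390,300)),cv2.resize(b,(300,300))]))
E
```

```text
t 7.57 q [-0.47  0.58  0.34  1.71 -0.24  0.88 -0.17] tcp [608.6  95.7 182.5] tipcab [-302.6   -8.7  157.5] zt_cab [-0.004  0.005 -1.   ] yt_cab [0.003 1.    0.005] F [0.7 0.1 0.3] gap -0.0
0.94 [ 0.53 -0.61  0.05] [ 0.005 -0.004 -0.004]
0.88 [-0.19  0.54  0.06] [ 0.005 -0.004 -0.004]
0.82 [-0.98  1.65  0.06] [ 0.005 -0.004 -0.004]
0.76 [-1.83  2.7   0.06] [ 0.005 -0.004 -0.004]
0.7 [-2.74  3.7   0.06] [ 0.005 -0.004 -0.004]
0.64 [-3.72  4.65  0.07] [ 0.005 -0.004 -0.004]
0.58 [-4.74  5.53  0.07] [ 0.005 -0.004 -0.004]
0.52 [-5.82  6.36  0.07] [ 0.005 -0.004 -0.004]
0.46 [-6.95  7.11  0.07] [ 0.005 -0.004 -0.004]
0.4 [-8.12  7.8   0.07] [ 0.005 -0.004 -0.004]
0.34 [-9.33  8.42  0.06] [ 0.005 -0.004 -0.004]
```

View pics/x8.png

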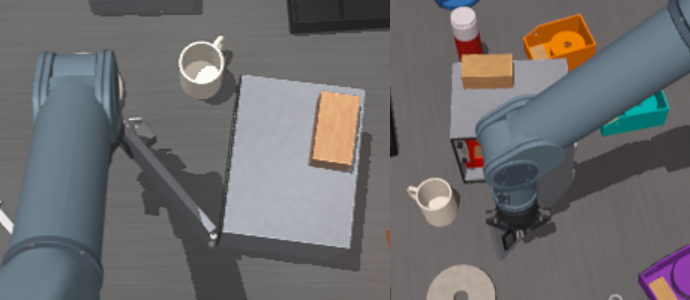

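```bash
python3 - <<'E'
from h import *
d=load('top1.png'); p=onz(d,(334.6,140.9),95); print(p,wc(p),np.linalg.norm(wc(p)[:2]-[-113,-130]))
e=load('s6.png'); p=onz(e,np.array((88,378))/2.3+[180,80],95); print(wc(p))
e=load('scene1.png'); p=onz(e,np.array((89,386))/2.3077+[180,80],95); print(wc(p),np.linalg.norm(wc(p)[:2]-[-113,-130]))
E
```

```text
[784.131065   -61.67690918  95.        ] [-170.26880417  186.30036661   95.        ] 321.4430553782445
[-163.39569425  183.15912167   95.        ]
[-171.85485296  182.06587716   95.        ] 317.5673242067639
```

Emit:
send_rows([
  [[-0.4, 0.8, 0.05], [0, 0, 0], 1],
  [[-0.98, 1.65, 0.05], [0, 0, 0], 1],
  [[-1.83, 2.7, 0.05], [0, 0, 0], 1],
  [[-2.74, 3.7, 0.05], [0, 0, 0], 1],
  [[-3.72, 4.65, 0.05], [0, 0, 0], 1],
  [[-4.74, 5.5, 0.05], [0, 0, 0], 1],
  [[-5.6, 6.2, 0.05], [0, 0, 0], 1],
  [[-6.2, 6.6, 0.05], [0, 0, 0], 1],
])

```text
clock: 8.33
tool_pos: [665.1, 24.3, 182.1]
orientation: [3.136, -0.004, 1.432]
wrist_force: [0.2, -0.3, 0.2]
finger_gap: -0.001
```

```bash
python3 - <<'E'
from h import *
show()
snap('top','t9.png')
arc(np.arange(.54,.0,-.06).round(2))
a=cv2.imread('pics/t9.png')[100:300,200:460]
cv2.imwrite('pics/x9.png',cv2.resize(a,(650,500)))
E
```

```text
t 8.33 q [-0.33  0.66  0.34  1.57 -0.26  0.95 -0.04] tcp [665.1  24.3 182.1] tipcab [-239.5   56.9  157.1] zt_cab [-0.004  0.005 -1.   ] yt_cab [0.003 1.    0.005] F [ 0.2 -0.3  0.2] gap -0.0
0.54 [ 0.93 -0.54  0.02] [ 0.006 -0.003 -0.005]
0.48 [-0.18  0.24  0.02] [ 0.006 -0.003 -0.005]
0.42 [-1.34  0.95  0.02] [ 0.006 -0.003 -0.005]
0.36 [-2.53  1.59  0.02] [ 0.006 -0.003 -0.005]
0.3 [-3.76  2.16  0.02] [ 0.006 -0.003 -0.005]
0.24 [-5.03  2.65  0.02] [ 0.006 -0.003 -0.005]
0.18 [-6.32  3.07  0.02] [ 0.006 -0.003 -0.005]
0.12 [-7.63  3.41  0.02] [ 0.006 -0.003 -0.005]
0.06 [-8.96  3.67  0.01] [ 0.006 -0.003 -0.005]
0.0 [-1.031e+01  3.850e+00  1.000e-02] [ 0.006 -0.003 -0.005]
```

View pics/x9.png

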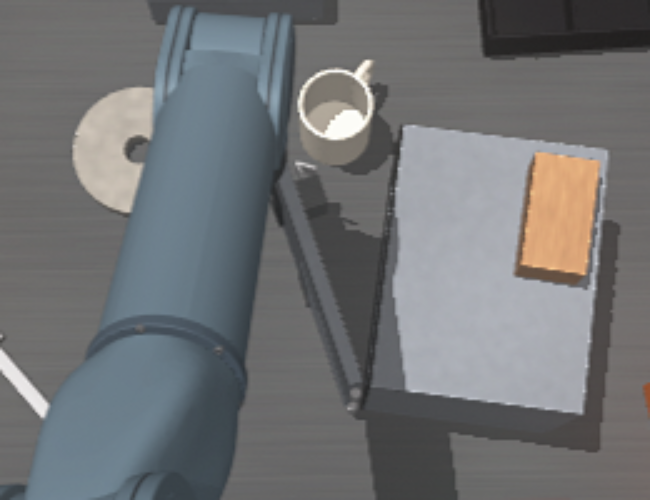

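Emit:
send_rows([
  [[-0.4, 0.4, 0], [0, 0, 0], 1],
  [[-1.34, 0.95, 0], [0, 0, 0], 1],
  [[-2.53, 1.6, 0], [0, 0, 0], 1],
  [[-3.7, 2.15, 0], [0, 0, 0], 1],
  [[-4.7, 2.55, 0], [0, 0, 0], 1],
  [[-5.5, 2.8, 0], [0, 0, 0], 1],
  [[-6.1, 3, 0], [0, 0, 0], 1],
  [[-6.4, 3.1, 0], [0, 0, 0], 1],
])

```text
clock: 9.05
tool_pos: [686.2, -42.5, 182.0]
orientation: [3.137, -0.004, 1.432]
wrist_force: [0.0, -0.1, 0.5]
finger_gap: 0.004
```

```bash
python3 - <<'E'
from h import *
show()
snap('top','t10.png'); snap('scene','s10.png')
arc([.2,.16,.12,.1,.08,.06,.04,.02,0,-.03])
a=cv2.imread('pics/t10.png')[100:300,250:450];b=cv2.imread('pics/s10.png')[80:300,180:400]
cv2.imwrite('pics/x10.png',np.hstack([cv2.resize(a,(400,400)),cv2.resize(b,(400,400))]))
E
```

```text
t 9.05 q [-0.22  0.7   0.34  1.51 -0.27  0.98  0.06] tcp [686.2 -42.5 182. ] tipcab [-176.1   86.8  157. ] zt_cab [-0.004  0.005 -1.   ] yt_cab [0.003 1.    0.005] F [ 0.  -0.1  0.5] gap 0.0
0.2 [ 0.23 -0.03 -0.  ] [ 0.005 -0.004 -0.003]
0.16 [-0.64  0.22 -0.01] [ 0.005 -0.004 -0.003]
0.12 [-1.51  0.43 -0.01] [ 0.005 -0.004 -0.003]
0.1 [-1.96  0.52 -0.01] [ 0.005 -0.004 -0.003]
0.08 [-2.4   0.61 -0.01] [ 0.005 -0.004 -0.003]
0.06 [-2.85  0.69 -0.02] [ 0.005 -0.004 -0.003]
0.04 [-3.29  0.75 -0.02] [ 0.005 -0.004 -0.003]
0.02 [-3.74  0.81 -0.02] [ 0.005 -0.004 -0.003]
0 [-4.19  0.86 -0.02] [ 0.005 -0.004 -0.003]
-0.03 [-4.87  0.92 -0.02] [ 0.005 -0.004 -0.003]
```

View pics/x10.png

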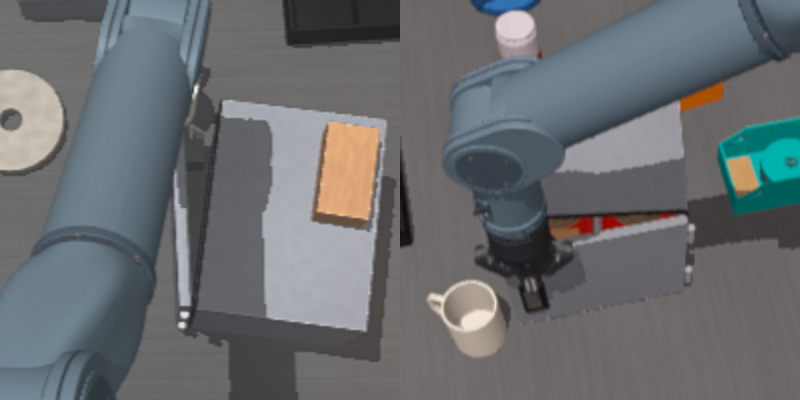

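Emit:
send_rows([
  [[-0.3, 0.1, 0], [0, 0, 0], 1],
  [[-0.6, 0.2, 0], [0, 0, 0], 1],
  [[-0.9, 0.3, 0], [0, 0, 0], 1],
  [[-1.2, 0.35, 0], [0, 0, 0], 1],
  [[-1.5, 0.4, 0], [0, 0, 0], 1],
  [[-1.7, 0.45, 0], [0, 0, 0], 1],
  [[-1.8, 0.5, 0], [0, 0, 0], 1],
])

```text
clock: 9.73
tool_pos: [688.6, -59.9, 181.9]
orientation: [3.137, -0.004, 1.433]
wrist_force: [-0.1, 0.2, 0.4]
finger_gap: -0.002
```

```bash
python3 - <<'E'
from h import *
show()
arc([.12,.1,.08,.06,.04,.02,0,-.03])
E
```

```text
t 9.73 q [-0.19  0.7   0.34  1.5  -0.27  0.98  0.08] tcp [688.6 -59.9 181.9] tipcab [-159.2   91.5  156.9] zt_cab [-0.004  0.004 -1.   ] yt_cab [0.002 1.    0.004] F [-0.1  0.2  0.4] gap -0.0
0.12 [ 0.26 -0.06 -0.01] [ 0.004 -0.004 -0.002]
0.1 [-0.18  0.03 -0.01] [ 0.004 -0.004 -0.002]
0.08 [-0.62  0.12 -0.02] [ 0.004 -0.004 -0.002]
0.06 [-1.07  0.19 -0.02] [ 0.004 -0.004 -0.002]
0.04 [-1.51  0.26 -0.02] [ 0.004 -0.004 -0.002]
0.02 [-1.96  0.32 -0.02] [ 0.004 -0.004 -0.002]
0 [-2.41  0.37 -0.02] [ 0.004 -0.004 -0.002]
-0.03 [-3.09  0.43 -0.03] [ 0.004 -0.004 -0.002]
```

Emit:
send_rows([
  [[-0.2, 0.03, 0], [0, 0, 0], 1],
  [[-0.4, 0.07, 0], [0, 0, 0], 1],
  [[-0.6, 0.1, 0], [0, 0, 0], 1],
  [[-0.7, 0.13, 0], [0, 0, 0], 1],
  [[-0.7, 0.13, 0], [0, 0, 0], 1],
])

```text
clock: 10.15
tool_pos: [689.0, -66.9, 181.9]
orientation: [3.137, -0.004, 1.433]
wrist_force: [-0.7, 0.7, 0.3]
finger_gap: -0.002
```

```bash
python3 - <<'E'
from h import *
show()
E
```

```text
t 10.15 q [-0.18  0.7   0.34  1.49 -0.27  0.99  0.09] tcp [689.  -66.9 181.9] tipcab [-152.4   92.8  156.9] zt_cab [-0.004  0.005 -1.   ] yt_cab [0.002 1.    0.005] F [-0.7  0.7  0.3] gap -0.0
```

Emit:
send_rows([
  [[-0.15, 0.02, 0], [0, 0, 0], 1],
  [[-0.3, 0.04, 0], [0, 0, 0], 1],
  [[-0.4, 0.05, 0], [0, 0, 0], 1],
  [[-0.4, 0.05, 0], [0, 0, 0], 1],
])

```text
clock: 10.48
tool_pos: [688.9, -70.9, 181.8]
orientation: [3.137, -0.004, 1.434]
wrist_force: [-0.5, 0.6, 0.8]
finger_gap: -0.002
```

```bash
python3 - <<'E'
from h import *
show()
E
```

```text
t 10.48 q [-0.18  0.71  0.34  1.49 -0.27  0.99  0.1 ] tcp [688.9 -70.9 181.8] tipcab [-148.4   93.3  156.8] zt_cab [-0.004  0.004 -1.   ] yt_cab [0.002 1.    0.004] F [-0.5  0.6  0.8] gap -0.0
```

Emit:
send_rows([
  [[-0.1, 0.01, 0], [0, 0, 0], 1],
  [[-0.2, 0.02, 0], [0, 0, 0], 1],
  [[-0.3, 0.03, 0], [0, 0, 0], 1],
  [[-0.4, 0.04, 0], [0, 0, 0], 1],
  [[-0.4, 0.04, 0], [0, 0, 0], 1],
])

```text
clock: 10.9
tool_pos: [688.8, -73.7, 181.8]
orientation: [3.137, -0.006, 1.435]
wrist_force: [0.1, 3.2, 0.6]
finger_gap: 0.001
```

```bash
python3 - <<'E'
from h import *
show()
snap('top','t11.png'); snap('scene','s11.png')
a=cv2.imread('pics/t11.png')[130:280,300:450];b=cv2.imread('pics/s11.png')[120:270,200:350]
cv2.imwrite('pics/x11.png',np.hstack([cv2.resize(a,(400,400)),cv2.resize(b,(400,400))]))
E
```

```text
t 10.9 q [-0.17  0.71  0.34  1.49 -0.27  0.99  0.1 ] tcp [688.8 -73.7 181.8] tipcab [-145.6   93.6  156.8] zt_cab [-0.006  0.004 -1.   ] yt_cab [0.001 1.    0.004] F [0.1 3.2 0.6] gap 0.0
```

View pics/x11.png

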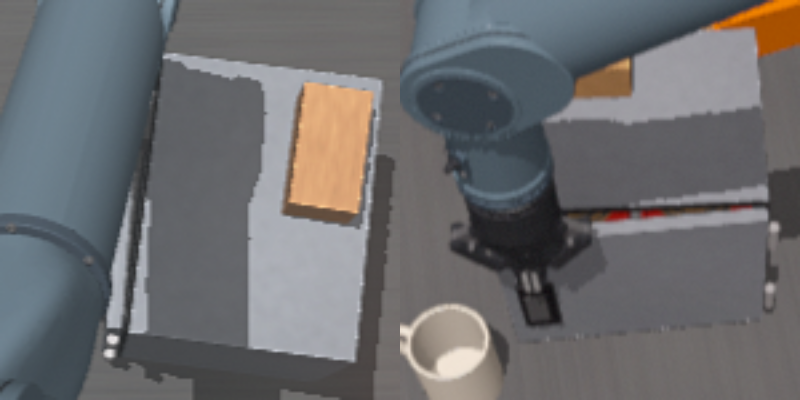

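Emit:
send_rows([
  [[-0.07, 0, 0], [0, 0, 0], 1],
  [[-0.14, 0.01, 0], [0, 0, 0], 1],
  [[-0.2, 0.02, 0], [0, 0, 0], 1],
  [[-0.2, 0.02, 0], [0, 0, 0], 1],
])

```text
clock: 11.33
tool_pos: [688.6, -76.5, 181.7]
orientation: [3.137, -0.005, 1.434]
wrist_force: [-0.1, 3.4, 0.5]
finger_gap: 0.005
```

Emit:
send_rows([
  [[-0.07, 0, 0], [0, 0, 0], 1],
  [[-0.14, 0.01, 0], [0, 0, 0], 1],
  [[-0.14, 0.02, 0], [0, 0, 0], 1],
])

```text
clock: 11.58
tool_pos: [688.6, -78.0, 181.8]
orientation: [3.137, -0.005, 1.434]
wrist_force: [-1.9, 4.2, 1.4]
finger_gap: 0.002
```

Emit:
send_rows([
  [[-0.07, 0, 0], [0, 0, 0], 1],
  [[-0.14, 0.01, 0], [0, 0, 0], 1],
  [[-0.2, 0.02, 0], [0, 0, 0], 1],
  [[-0.2, 0.02, 0], [0, 0, 0], 1],
])

```text
clock: 11.92
tool_pos: [688.5, -79.9, 181.7]
orientation: [3.137, -0.005, 1.434]
wrist_force: [-2.1, 4.5, 0.9]
finger_gap: -0.002
```

Emit:
send_rows([
  [[-0.07, 0, 0], [0, 0, 0], 1],
  [[-0.14, 0.01, 0], [0, 0, 0], 1],
  [[-0.2, 0.02, 0], [0, 0, 0], 1],
  [[-0.2, 0.02, 0], [0, 0, 0], 1],
])

```text
clock: 12.25
tool_pos: [688.4, -81.8, 181.7]
orientation: [3.137, -0.005, 1.434]
wrist_force: [-1.2, 4.4, 1.2]
finger_gap: -0.004
```

Emit:
send_rows([
  [[-0.07, 0, 0], [0, 0, 0], 1],
  [[-0.14, 0.01, 0], [0, 0, 0], 1],
  [[-0.14, 0.01, 0], [0, 0, 0], 1],
])

```text
clock: 12.5
tool_pos: [688.4, -83.0, 181.7]
orientation: [3.137, -0.005, 1.434]
wrist_force: [-0.6, 5.9, 0.3]
finger_gap: -0.001
```

Emit:
send_rows([
  [[-0.07, 0, 0], [0, 0, 0], 1],
  [[-0.14, 0.01, 0], [0, 0, 0], 1],
  [[-0.14, 0.01, 0], [0, 0, 0], 1],
])

```text
clock: 12.75
tool_pos: [688.2, -84.2, 181.7]
orientation: [3.138, -0.005, 1.434]
wrist_force: [-2.3, 5.6, 0.1]
finger_gap: -0.001
```

Emit:
send_rows([
  [[-0.07, 0, 0], [0, 0, 0], 1],
  [[-0.14, 0.01, 0], [0, 0, 0], 1],
  [[-0.14, 0.01, 0], [0, 0, 0], 1],
])

```text
clock: 13.0
tool_pos: [688.2, -85.0, 181.6]
orientation: [3.138, -0.006, 1.435]
wrist_force: [-0.7, 6.9, 1.3]
finger_gap: 0.003
```

Emit:
send_rows([
  [[-0.07, 0, 0], [0, 0, 0], 1],
  [[-0.14, 0.01, 0], [0, 0, 0], 1],
  [[-0.14, 0.01, 0], [0, 0, 0], 1],
])

```text
clock: 13.25
tool_pos: [688.2, -85.4, 181.7]
orientation: [3.138, -0.007, 1.435]
wrist_force: [-0.9, 7.6, 1.0]
finger_gap: 0.004
```

```bash
python3 - <<'E'
from h import *
show()
snap('top','t12.png'); snap('scene','s12.png')
a=cv2.imread('pics/t12.png')[130:280,300:450];b=cv2.imread('pics/s12.png')[120:270,200:350]
cv2.imwrite('pics/x12.png',np.hstack([cv2.resize(a,(400,400)),cv2.resize(b,(400,400))]))
E
```

```text
t 13.25 q [-0.15  0.71  0.34  1.49 -0.27  0.99  0.12] tcp [688.2 -85.4 181.7] tipcab [-134.    94.5  156.7] zt_cab [-0.007  0.004 -1.   ] yt_cab [0.001 1.    0.004] F [-0.9  7.6  1. ] gap 0.0
```

View pics/x12.png

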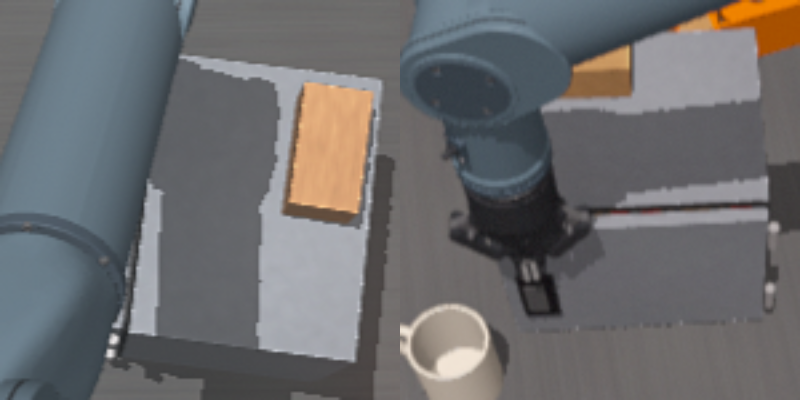

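Emit:
send_rows([
  [[-0.05, 0, 0], [0, 0, 0], 1],
  [[-0.1, 0, 0], [0, 0, 0], 1],
  [[-0.1, 0, 0], [0, 0, 0], 1],
])

```text
clock: 13.6
tool_pos: [688.2, -85.7, 181.7]
orientation: [3.138, -0.008, 1.435]
wrist_force: [-1.4, 10.3, 0.9]
finger_gap: -0.003
```

Emit:
send_rows([
  [[-0.05, 0, 0], [0, 0, 0], 1],
  [[-0.1, 0, 0], [0, 0, 0], 1],
  [[-0.1, 0, 0], [0, 0, 0], 1],
])

```text
clock: 13.85
tool_pos: [688.1, -87.0, 181.7]
orientation: [3.138, -0.008, 1.435]
wrist_force: [-2.2, 8.1, 1.6]
finger_gap: -0.003
```

Emit:
send_rows([
  [[-0.05, 0, 0], [0, 0, 0], 1],
  [[-0.1, 0, 0], [0, 0, 0], 1],
  [[-0.1, 0, 0], [0, 0, 0], 1],
])

```text
clock: 14.1
tool_pos: [687.8, -89.3, 181.7]
orientation: [3.137, -0.006, 1.434]
wrist_force: [-0.2, 5.7, 1.4]
finger_gap: -0.0
```

Emit:
send_rows([
  [[-0.05, 0, 0], [0, 0, 0], 1],
  [[-0.1, 0, 0], [0, 0, 0], 1],
  [[-0.1, 0, 0], [0, 0, 0], 1],
])

```text
clock: 14.35
tool_pos: [687.8, -89.4, 181.6]
orientation: [3.138, -0.007, 1.434]
wrist_force: [-0.1, 8.8, 1.2]
finger_gap: -0.002
```

Emit:
send_rows([
  [[-0.05, 0, 0], [0, 0, 0], 1],
  [[-0.1, 0, 0], [0, 0, 0], 1],
  [[-0.1, 0, 0], [0, 0, 0], 1],
])

```text
clock: 14.6
tool_pos: [687.8, -89.6, 181.7]
orientation: [3.138, -0.008, 1.435]
wrist_force: [-0.2, 9.2, 0.4]
finger_gap: 0.0
```

Emit:
send_rows([
  [[-0.05, 0, 0], [0, 0, 0], 1],
  [[-0.1, 0, 0], [0, 0, 0], 1],
  [[-0.1, 0, 0], [0, 0, 0], 1],
])

```text
clock: 14.85
tool_pos: [687.7, -90.1, 181.7]
orientation: [3.138, -0.009, 1.435]
wrist_force: [0.5, 10.4, 0.5]
finger_gap: -0.001
```

Emit:
send_rows([
  [[-0.05, 0, 0], [0, 0, 0], 1],
  [[-0.1, 0, 0], [0, 0, 0], 1],
  [[-0.1, 0, 0], [0, 0, 0], 1],
])

```text
clock: 15.1
tool_pos: [687.7, -90.1, 181.7]
orientation: [3.138, -0.01, 1.436]
wrist_force: [0.1, 12.9, 1.9]
finger_gap: -0.002
```

Emit:
send_rows([
  [[-0.05, 0, 0], [0, 0, 0], 1],
  [[-0.1, 0, 0], [0, 0, 0], 1],
  [[-0.1, 0, 0], [0, 0, 0], 1],
])

```text
clock: 15.35
tool_pos: [687.7, -90.1, 181.7]
orientation: [3.138, -0.011, 1.436]
wrist_force: [0.2, 13.4, 1.5]
finger_gap: -0.001
```

```bash
python3 - <<'E'
from h import *
show()
E
```

```text
t 15.35 q [-0.14  0.71  0.34  1.49 -0.27  0.99  0.13] tcp [687.7 -90.1 181.7] tipcab [-129.4   94.7  156.7] zt_cab [-0.011  0.004 -1.   ] yt_cab [-0.001  1.     0.004] F [ 0.2 13.4  1.5] gap -0.0
```

Emit:
send_rows([
  [[-0.05, 0, 0], [0, 0, 0], 1],
  [[-0.1, 0, 0], [0, 0, 0], 1],
  [[-0.1, 0, 0], [0, 0, 0], 1],
])

```text
clock: 15.6
tool_pos: [687.7, -90.2, 181.7]
orientation: [3.138, -0.012, 1.437]
wrist_force: [-0.7, 16.1, 2.8]
finger_gap: -0.0
```

Emit:
send_rows([
  [[-0.03, 0, 0], [0, 0, 0], 1],
  [[-0.06, 0, 0], [0, 0, 0], 1],
  [[-0.06, 0, 0], [0, 0, 0], 1],
])

```text
clock: 15.85
tool_pos: [687.7, -90.2, 181.7]
orientation: [3.138, -0.013, 1.437]
wrist_force: [-1.0, 16.9, 2.1]
finger_gap: 0.003
```

Emit:
send_rows([
  [[0.1, 0, 0], [0, 0, 0], 1],
  [[0.2, 0, 0], [0, 0, 0], 1],
  [[0.3, 0, 0], [0, 0, 0], 1],
  [[0.4, 0, 0], [0, 0, 0], 1],
  [[0.4, 0, 0], [0, 0, 0], 1],
])

```text
clock: 16.27
tool_pos: [687.7, -90.0, 181.7]
orientation: [3.138, -0.008, 1.435]
wrist_force: [-0.5, 9.8, 1.7]
finger_gap: -0.001
```

Emit:
send_rows([
  [[0.1, 0, 0], [0, 0, 0], 1],
  [[0.2, 0, 0], [0, 0, 0], 1],
  [[0.3, 0, 0], [0, 0, 0], 1],
  [[0.3, 0, 0], [0, 0, 0], 1],
])

```text
clock: 16.6
tool_pos: [687.7, -90.0, 181.6]
orientation: [3.137, -0.005, 1.434]
wrist_force: [-1.0, 4.4, 0.6]
finger_gap: -0.0
```

Emit:
send_rows([
  [[0.3, 0, 0], [0, 0, 0], 1],
  [[0.8, 0, 0], [0, 0, 0], 1],
  [[2, 0, 0], [0, 0, 0], 1],
  [[4, 0, 0], [0, 0, 0], 1],
  [[7, 0, -1], [0, 0, 0], 1],
  [[10, 0, -4], [0, 0, 0], 1],
  [[13, -2, -8], [0, 0, 0], 1],
  [[16, -5, -12], [0, 0, 0], 1],
])

```text
clock: 17.27
tool_pos: [672.4, 60.0, 282.8]
orientation: [3.136, -0.004, 1.435]
wrist_force: [0.9, 0.4, 0.5]
finger_gap: 0.0
```

Emit:
send_rows([
  [[4, -3, -2], [0, 0, 0], 1],
  [[8, -5, -4], [0, 0, 0], 1],
  [[12, -7, -5], [0, 0, 0], 1],
  [[16, -9, -5], [0, 0, 0], 1],
  [[18, -10, -5], [0, 0, 0], 1],
  [[18, -10, -5], [0, 0, 0], 1],
])

```text
clock: 17.77
tool_pos: [593.3, 260.2, 332.7]
orientation: [3.139, -0.01, 1.446]
wrist_force: [-0.2, 1.0, -0.1]
finger_gap: 0.002
```

```bash
python3 - <<'E'
from h import *
show()
t=snap('top','t13.png'); e=snap('scene','s13.png')
a=cv2.imread('pics/t13.png')[100:300,280:480];b=cv2.imread('pics/s13.png')[80:280,180:380]
cv2.imwrite('pics/x13.png',np.hstack([cv2.resize(a,(400,400),interpolation=cv2.INTER_CUBIC),cv2.resize(b,(400,400),interpolation=cv2.INTER_CUBIC)]))
for a in (0,.04,.08):
    print(a,'outer top corner crop px top',((proj(t,cw(*dp(a,0,258),208))-[280,100])*2).round(1),'scene',((proj(e,cw(*dp(a,0,258),208))-[180,80])*2).round(1))
E
```

```text
t 17.77 q [-0.71  0.48  0.34  1.48 -0.17  1.21 -0.47] tcp [593.3 260.2 332.7] tipcab [-463.7  -46.   307.7] zt_cab [-0.01   0.003 -1.   ] yt_cab [-0.01   1.     0.003] F [-0.2  1.  -0.1] gap 0.0
0 outer top corner crop px top [145.5  99.7] scene [106.  252.9]
0.04 outer top corner crop px top [137.  99.] scene [106.2 260.3]
0.08 outer top corner crop px top [128.6  98.8] scene [106.8 267.6]
```

View pics/x13.png

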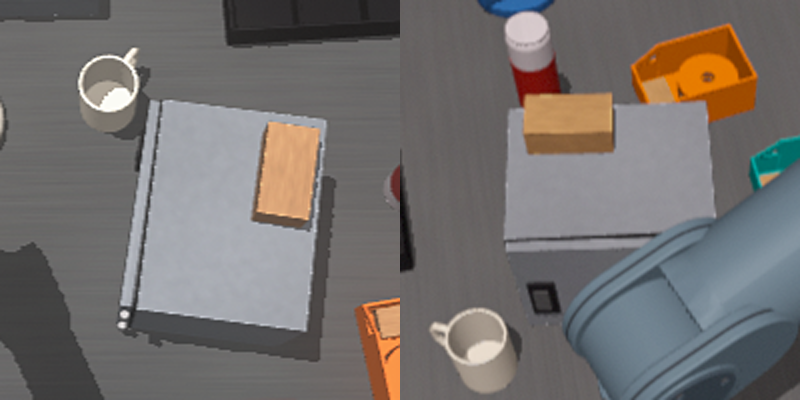

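View pics/s13.png

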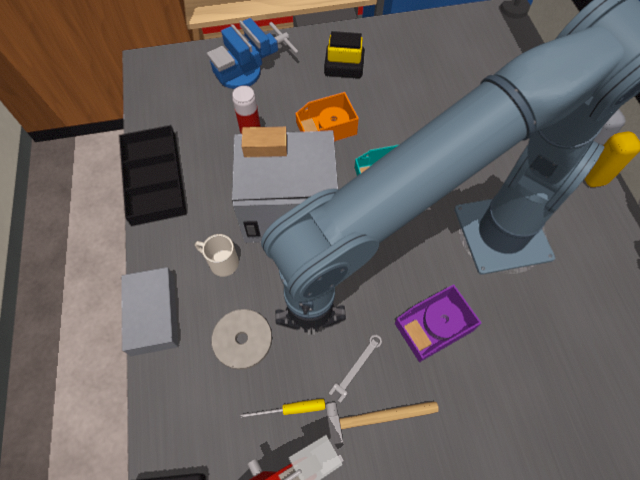

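```bash
python3 - <<'E'
from h import *
a=load('t13.png')['frame'].astype(int); d=manip.get_image('top')['frame'].astype(int)
print('door-region change',np.abs(a-d)[140:270,335:380].max())
print(manip.job_done())
E
```

```text
door-region change 3
the job is handed in; nothing more can be done
None
```

The bin is fully home, the door is shut and latched, and the job is handed in at about 18 s on the clock. No verdict was reported.

**Bin:** The one sticking out was in the lane away from the hinge, about 57 mm out. I pushed it back with the shut fingertips, tilted under the roof. The force stayed at about 8–12 N while it slid, then rose to about 35 N in total at the stop, while the bin advanced only about 1 mm. The picture taken afterwards has its front edge within about a pixel of the predicted fully-home line, level with its neighbour.

**Door:** I swung it slowly on its outer face with the fingers pointing down. The push climbed to about 10 N, dipped to about 6 N, then rose to 16.9 N with the leaf standing still. The highest reading was 16.9 N, but I only read the force at the end of each move.

**Latch check:** When I backed off, the force fell away without the leaf following. With the arm clear, the top view shows the leaf parallel to the cabinet front, at roughly 0 to -0.02 rad, and a second picture showed no movement. I had no direct reading of the door angle.

**Other items:** The mug and carton stand where they were in the last views, and the spray can, spanner, hammer, screwdriver and spare wheel look unmoved too. The arm is touching nothing. No checks failed or disagreed.

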